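# Open the blast gate and start the sander in order

## Robot

A 7-joint arm with a two-finger parallel gripper is mounted at the origin on the work surface. World frame = base frame: x ahead of the robot, y to its left, z up, the work surface at z = 0. Lengths are in m, angles in rad, forces in N, time in s.
With the tool pointing down it reaches from about 0.4 to 0.85 m from the base axis. Payload 10.4 kg.
Tool frame: the origin (TCP) lies between the finger pads; the fingertips stand 22 mm ahead of it and the grasp point (between the pads) lies 3 mm ahead of it; z points along the fingers, y is the line along which they close (so a half turn about z gives the same grasp; the last joint's range is limited). The gripper opens to 85 mm and grips with 20 to 120 N. Pads are 22 mm wide; open, the fingers measure 114 mm over their backs; the gripper's body (76 mm by 85 mm) begins 54 mm behind the grasp point. The pads swing forward as they close: fully open they stand 13 mm farther back than shut.
Start: joints at [-1.355, 0.332, -0.065, 1.46, 0.022, 1.35, -0.088], TCP at [0.148, 0.607, 0.253] pointing down, gripper open.
Joint ranges: [-2.6, 2.6], [-0.5, 2.12], [-1.47, 1.34], [0.16, 2.42], [-1.27, 4.41], [0.06, 2.06], [-2.6, 2.6]. Speed limits (rad/s): [2.22, 2.22, 2.79, 2.79, 3.14, 3.14, 3.14].

## Interface

Orientations are given as a unit quaternion [x, y, z, w].
In Python, from workcell import manip, camera, ticket, boxes_of, outline_of gives the robot as it stands.
- The arm moves only by the tool carry_out, never from a script. Its argument "deltas" is a list of rows, each a list of 5 numbers: the shift along the tool's x, y, z as a fraction of full scale, then the turn about the tool's z as a fraction of full scale, then the opening, from -1 (shut) to 1 (fully open), so that 0 is half open. In form: [[tx, ty, tz, spin, gripper], ...]. A call has 1 to 20 rows; each row is the pose to reach, as a shift and turn from the pose commanded when the call began, along the tool's axes at that moment; what a row does not reach only later rows make up. Full scale, the value 1, is 150 mm for a shift and 30 degrees for a turn. A row lasts 1/8 s, in which the tool goes at most 62.5 mm and 10.7 degrees, less where a joint would pass 70% of its speed; a pose out of reach is approached as far as the arm can. A call with a number of a shift or a turn outside -1 to 1 is refused whole. A call with a gripper value outside its range is refused whole. The fingers move at their own pace and stop on an object; "force" is the grip in N (left out, the last holds). Time passes only in rows, so rows that repeat a pose let the fingers close. It gives the time, the measured TCP pose, the force, the opening and the grip force at its end, in the units of the state.
- manip.get_obs(): the state, without advancing time (a new reading comes with each control period).
- camera(name): name is "scene" or "top" or "wrist"; returns a dict with "img" (400x640x3 uint8, red, green, blue), "depth" (400x640 float32, m along the optical axis (not along the pixel's ray), 0 where there is no reading), "vertical_fov" (degrees; the focal length in pixels is half the picture's height over the tangent of half this angle, whatever the lens; pixels are square), "cx", "cy" (the principal point, pixels), "R" (3x3) and "t" (3): a world point X has camera coordinates R X + t. Camera axes: x right, y down, z forward; pixel columns grow to the right and rows downward; lengths in m; the calibration is good to about 2 mm. A picture is of the moment at which its call begins.
- ticket.hand_in(): hands the job in; it is judged then, once.
Trained networks look in a picture, given as the dict that the camera call returned (one of the last four; its "shot" number tells which), for a name from the list of things; names that differ only in an ending like _2 or _b are one class to them, and where a whole thing is asked for, a point or a joint stands for the part that bears it (a point fixed in the world has none). Each returns a list of dicts, best first, with "conf" (0 to 1); they miss things now and then, are a little off and sometimes report something else, mostly with a low value. They report only what shows in the picture. A call takes as long as a camera call.
- boxes_of(query, picture): "position" ([x, y, z] in m, in world coordinates, good to about 4 mm: the middle of the surface that is visible of it).
- outline_of(query, picture): "region" (400x640 bool, what is visible of it).
The state is a dict: "clock": time; "joint_pos": joint angles; "joint_velocities": joint speeds; "tau": joint torques, N m; "position": TCP position; "ee_rot": TCP orientation; "ft_force": force on the tool from outside, world axes, zero at the start; "torque": the same for the moment, N m; "grip_width": opening from 0.0 (shut) to 1.0 (fully open); "grasp_force": force on a finger pad.
Only numpy, scipy, OpenCV 4.12 (cv2) and the standard library are available. Lean on these libraries where they do the work, as an engineer would, in place of code of your own. Each camera call takes 0.05 s, during which the arm holds its last target. There are 200 camera calls.

## Task

Start up the sander: first slide the blast gate fully open by its upright tab so that the round dust mouth is clear, and leave it open. Then, on the control station, press the square key, then the long bar key, then the round key, one at a time, each right down for a moment and let fully up before the next. Do not press the mushroom-shaped stop, and leave the loose things on the bench where they are.

Things in the scene. Friction and masses are not known exactly. Their poses are not given: they have to be found in the camera images.
- gate_tab (a point): Upright wooden tab of the blast gate, 60 mm wide (x), 14 mm thick (y), 45 mm tall, on a dark steel shutter plate 104 x 96 mm. Point: centre of the tab, 22.5 mm above the shutter's top; moves with the gate. +y is the level direction in which the gate opens, towards the free end of the rails; z up. Space is clear at least 60 mm to either side of the tab along y.
- gate (a joint): Opening of the blast gate (m): 0 shut over the mouth, 0.095 fully open against its stop; slides with about 2.5 N of friction and stays where it is left.
- dust_mouth (a point): Centre of the round dust mouth, 80 mm across, in the top of a steel dust box 130 mm (x) by 250 mm (y), 68 mm high, fixed to the bench, a fat pipe leaving its +x side. Fixed; covered by the shutter while shut. The shutter slides between two low rails on the box. Axes as gate_tab.
- square_top (a point): Square key, 42 x 42 mm, grey. Point: centre of its top face, moves down with the key; z up, x and y are the sides of the station.
- plate_centre (a point): Centre of the top of the control station's aluminium base plate, 220 x 220 mm, 12 mm high, fixed to the bench. On it stand four black boxes, 84 x 84 x 50 mm, in a 2 x 2 square (105 mm between neighbouring centres) in any order, each carrying one key. The tops of the three keys to press are 78 mm above the bench, 16 mm above their boxes.
- key_square (a joint): Travel of the square key (m): 0 up, 0.008 fully down. Pressed down from above against a spring: 1 N to start, 5 N fully down; springs back up when let go.
- bar_top (a point): Long bar key, 22 mm (x) by 66 mm (y), grey. Point: centre of its top face, moves down with the key; z up, x and y are the sides of the station.
- key_bar (a joint): Travel of the long bar key (m): 0 up, 0.008 fully down. Pressed down from above against a spring: 1 N to start, 5 N fully down; springs back up when let go.
- round_top (a point): Round flat-topped key, 38 mm across, grey. Point: centre of its top face, moves down with the key; z up, x and y are the sides of the station.
- key_round (a joint): Travel of the round key (m): 0 up, 0.008 fully down. Pressed down from above against a spring: 1 N to start, 5 N fully down; springs back up when let go.
- stop_top (a point): Mushroom-shaped stop, a dome 60 mm across on a stem, grey; not to be pressed. Point: top of the dome, 99 mm above the bench (21 mm higher than the other keys).
- key_stop (a joint): Travel of the stop (m): 0 up, 0.008 pressed.
- offcut: Loose bystander: wooden offcut 130 x 36 x 22 mm lying between the station and the dust box. Origin under its centre, x along it.
- glue: Loose bystander: glue bottle, 54 mm across, 150 mm tall, standing. Origin under its centre.
- try_square: Loose bystander: carpenter's square, stock 130 mm, blade 190 mm, lying flat. Origin under the centre of its stock.
- turned_handle: Loose bystander: turned wooden bell shape, 68 mm across, 95 mm tall, standing. Origin under its centre.
- screwdriver: Loose bystander: screwdriver, 210 mm long, lying flat, x along it.

How it is judged:
On the way, in this order (a step that is already met when the one before it is completed fails the run):
1. the blast gate is fully open with no key pressed (value of joint gate above 0.085 m and value of joint each of key_square, key_bar, key_round, key_stop below 0.002 m), for 0.2 s.
2. the square key is pressed down, the other keys up and the gate open (value of joint key_square above 0.0055 m and value of joint each of key_bar, key_round, key_stop below 0.002 m and value of joint gate above 0.085 m), for 0.1 s.
3. the long bar key is pressed down, the other keys up and the gate open (value of joint key_bar above 0.0055 m and value of joint each of key_square, key_round, key_stop below 0.002 m and value of joint gate above 0.085 m), for 0.1 s.
4. the round key is pressed down, the other keys up and the gate open (value of joint key_round above 0.0055 m and value of joint each of key_square, key_bar, key_stop below 0.002 m and value of joint gate above 0.085 m), for 0.1 s.
At the end, for the whole second after the job is handed in: The gate is open (at least 85 of its 95 mm), all keys and the stop are up again (within 1.5 mm), and every loose thing is within 30 mm of where it began (value of joint gate above 0.085 m and value of joint each of key_square, key_bar, key_round, key_stop below 0.0015 m and distance of each of offcut, glue, try_square, turned_handle, screwdriver from where it was at the start of the episode below 0.03 m); the robot touches nothing.
It fails at once if the stop is pressed (more than 3 mm) (value of joint key_stop above 0.003 m).
It fails at once if two keys are down at once (each more than 3 mm) (value of joint each of key_square, key_bar above 0.003 m or value of joint each of key_square, key_round above 0.003 m or value of joint each of key_bar, key_round above 0.003 m).
It fails at once if a key is pressed (more than 4 mm) while the gate is not open (value of joint gate below 0.08 m and value of joint any of key_square, key_bar, key_round above 0.004 m).
It fails at once if a loose thing is pushed more than 30 mm from its place or knocked over (distance of any of offcut, glue, try_square, turned_handle, screwdriver from where it was at the start of the episode above 0.03 m or angle between any of glue, turned_handle's own z axis and vertical above 0.6 rad).
It also fails if it takes over 54 s, if anything falls off the work surface, if the arm or the gripper's body presses on something with over 40 N, if the wrist force passes 120 N, or if a joint passes its speed limit or range.

## Working session

There is one attempt and no reset: what is moved stays moved. The work goes in short steps, Python scripts to look and compute and a tool call to move; the robot and the scene stay as the last step left them, time stands still between calls to the robot, and variables do not carry over. Pictures are saved under pics/ and viewed, at most 10 in all, crops included, and the job is handed in when it is done.

Besides the shell and the picture viewer there is one more tool, called after ">>>" by a JSON object that holds its "name" and its "arguments". carry_out: Moves the arm, as the interface text tells. Its arguments: {"type":"object","properties":{"deltas":{"type":"array","items":{"type":"array","items":{"type":"number"}}},"force":{"type":"number"}},"required":["deltas"]}

```bash
mkdir -p pics
cat > h.py <<'E'
import numpy as np, cv2
from workcell import manip, camera, ticket, boxes_of, outline_of
def cloud(p):
    h,w=p["depth"].shape; f=h/2/np.tan(np.radians(p["vertical_fov"])/2)
    v,u=np.mgrid[:h,:w]; d=p["depth"]
    C=np.stack([(u-p["cx"])/f*d,(v-p["cy"])/f*d,d],-1)
    return (C-np.array(p["t"]))@np.array(p["R"])
def save(p,n): cv2.imwrite(f"pics/{n}.png",p["img"][...,::-1])
E
python3 - <<'E'
from h import *
o=manip.get_obs(); print(o["clock"],np.round(o["position"],3),np.round(o["ee_rot"],3),o["grip_width"])
for n in("top","scene"):
    p=camera(n); save(p,n+"0"); P=cloud(p); np.savez(n+"0.npz",P=P,img=p["img"])
    print(n,-np.array(p["R"]).T@np.array(p["t"]))
    for q in["gate_tab","gate","dust_mouth","square_top","bar_top","round_top","stop_top","plate_centre","offcut","glue","try_square","turned_handle","screwdriver"]:
        try: print(q,[(round(r["conf"],2),np.round(r["position"],3).tolist()) for r in boxes_of(q,p)[:3]])
        except Exception as e: print(q,e)
E
```

```text
0.0 [0.148 0.607 0.253] [ 0.119  0.993 -0.001 -0.   ] 1.002861151341983
top [ 0.44937766 -0.01542925  1.59451596]
gate_tab [(0.78, [0.545, -0.249, 0.073])]
gate [(0.72, [0.594, 0.246, 0.091]), (0.57, [0.544, -0.249, 0.077])]
dust_mouth [(0.57, [0.55, -0.219, 0.066])]
square_top [(0.57, [0.492, 0.142, 0.079]), (0.37, [0.544, -0.246, 0.076])]
bar_top [(0.71, [0.597, 0.143, 0.085]), (0.63, [0.496, 0.14, 0.077])]
round_top [(0.57, [0.486, 0.246, 0.078]), (0.45, [0.7, 0.008, 0.099]), (0.22, [0.599, 0.247, 0.094])]
stop_top [(0.84, [0.593, 0.249, 0.09])]
plate_centre [(0.58, [0.544, 0.196, 0.014])]
offcut [(0.9, [0.451, 0.002, 0.025]), (0.2, [0.488, 0.244, 0.08])]
glue [(0.84, [0.704, 0.008, 0.104])]
try_square [(0.76, [0.468, 0.549, 0.011])]
turned_handle [(0.62, [0.51, -0.45, 0.071]), (0.49, [0.491, 0.247, 0.08])]
screwdriver [(0.9, [0.416, -0.488, 0.025])]
scene [1.01913713 0.80092189 1.1277403 ]
gate_tab [(0.63, [0.549, -0.249, 0.072])]
gate [(0.92, [0.55, -0.243, 0.075])]
dust_mouth [(0.85, [0.569, -0.204, 0.066])]
square_top [(0.69, [0.6, 0.151, 0.078]), (0.64, [0.498, 0.149, 0.08])]
bar_top [(0.56, [0.605, 0.146, 0.077])]
round_top [(0.6, [0.494, 0.251, 0.077]), (0.54, [0.599, 0.253, 0.094])]
stop_top [(0.58, [0.599, 0.258, 0.091]), (0.36, [0.57, -0.206, 0.065])]
plate_centre [(0.66, [0.496, 0.148, 0.076])]
offcut [(0.64, [0.456, 0.013, 0.017])]
glue [(0.74, [0.71, 0.03, 0.086])]
try_square [(0.9, [0.476, 0.554, 0.009])]
turned_handle [(0.83, [0.519, -0.438, 0.058])]
screwdriver [(0.54, [0.407, -0.486, 0.016])]
```

View pics/top0.png

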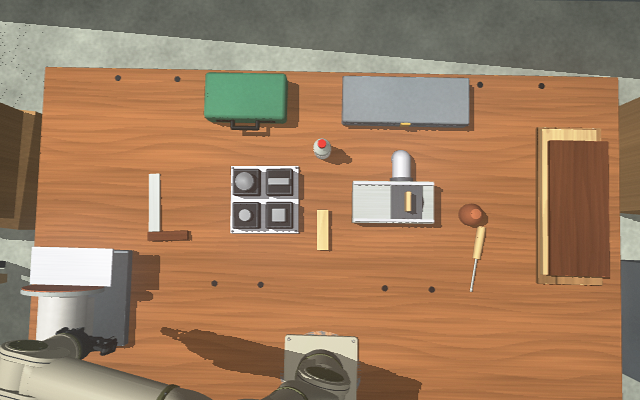

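View pics/scene0.png

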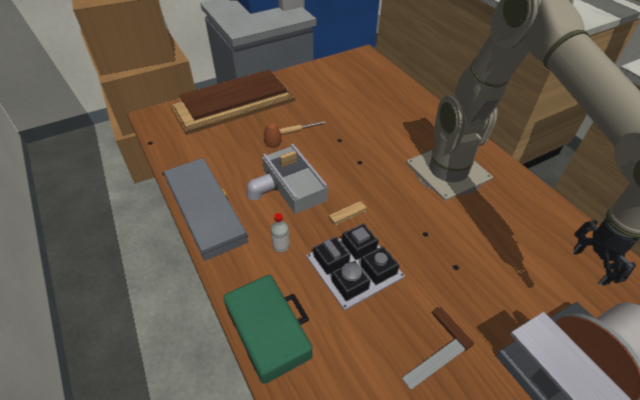

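Run:
```python
import numpy as np,cv2
for n in("top","scene"):
    P=np.load(n+"0.npz")["P"]; z=P[...,2]; x=P[...,0]; y=P[...,1]
    st=(x>.38)&(x<.72)&(y>.05)&(y<.36)
    m=(st&(z>.072)&(z<.105)).astype(np.uint8)
    k,L,s,c=cv2.connectedComponentsWithStats(m)
    for i in range(1,k):
        if s[i,4]>60:
            Q=P[L==i]; r=cv2.minAreaRect(Q[:,:2].astype(np.float32)*1000)
            print(n,"key",s[i,:],Q.mean(0).round(4),np.median(Q[:,2]).round(4),r)
    m=(x>.4)&(x<.7)&(y>-.4)&(y<-.05)&(z>.085)
    Q=P[m]; print(n,"tab",len(Q),np.percentile(Q,[1,50,99],axis=0).round(4), cv2.minAreaRect(Q[Q[:,2]>.105][:,:2].astype(np.float32)*1000))
    m=(x>.4)&(x<.62)&(y>-.45)&(y<-.05)&(z>.06)&(z<.085)
    Q=P[m]; print(n,"box",np.percentile(Q,[1,50,99],axis=0).round(4),cv2.minAreaRect(Q[:,:2].astype(np.float32)*1000))
```

```text
top key [235 172  19  19 280] [0.5951 0.2485 0.0936] 0.094 ((595.1400146484375, 249.54298400878906), (55.365211486816406, 56.66106033325195), 4.583005428314209)
top key [268 178  21   8 144] [0.5983 0.1455 0.0784] 0.078 ((598.2218017578125, 145.22308349609375), (21.268508911132812, 63.76470184326172), 3.4398770332336426)
top key [239 209  12  12 112] [0.4913 0.2465 0.0776] 0.0775 ((491.7216491699219, 246.24810791015625), (34.639461517333984, 35.03695297241211), 3.137746810913086)
top key [272 208  13  14 175] [0.4942 0.1417 0.0781] 0.0782 ((494.38677978515625, 142.01394653320312), (40.58445739746094, 38.26382064819336), 1.2978174686431885)
top tab 148 [[ 0.4838 -0.3235  0.0852]
 [ 0.5437 -0.2495  0.1154]
 [ 0.6034 -0.1608  0.1267]] ((545.2567138671875, -251.92701721191406), (57.066104888916016, 14.414026260375977), 0.7784761190414429)
top box [[ 0.4806 -0.4424  0.061 ]
 [ 0.5426 -0.2124  0.0705]
 [ 0.6121 -0.0902  0.0841]] ((549.83203125, -268.24072265625), (139.81710815429688, 362.5161437988281), 0.7186026573181152)
scene key [352 227  18  15 149] [0.4933 0.1467 0.0763] 0.0762 ((492
[... 284 characters left out ...]
 11 117] [0.4901 0.2521 0.0763] 0.0766 ((489.0823974609375, 250.99864196777344), (36.237876892089844, 35.85067367553711), 56.79354476928711)
scene key [342 263  20  18 299] [0.5971 0.258  0.092 ] 0.0925 ((594.8943481445312, 254.62118530273438), (55.57160568237305, 54.331275939941406), 59.410823822021484)
scene tab 149 [[ 0.5131 -0.2546  0.0857]
 [ 0.5424 -0.2436  0.1069]
 [ 0.5711 -0.2381  0.1205]] ((542.0565795898438, -248.09292602539062), (17.453950881958008, 58.985633850097656), 89.71619415283203)
scene box [[ 0.4803 -0.4437  0.0608]
 [ 0.5444 -0.1948  0.0684]
 [ 0.614  -0.0832  0.082 ]] ((549.223388671875, -264.87762451171875), (141.67880249023438, 368.7823486328125), 0.7626315951347351)
```

The top view shows the shutter and its tab at about (408,202), with free box top to its left (+y), so the gate opens towards +y. On the station the stop is at (245,181), the bar at (279,182), the round key at (245,215) and the square key at (281,215). The scene view agrees with this. I'll move off with the fingers shut and the tool squared to the world.

>>> {"name": "carry_out", "arguments": {"deltas": [[-0.4,0,0,-0.3,-1],[-0.8,0,0,-0.455,-1],[-1,0,0,-0.455,-1],[-1,0,0,-0.455,-1]]}}

```text
clock: 1.9
position: [0.297, 0.5703, 0.2532]
ee_rot: [0.003, 1.0, -0.0, 0.001]
ft_force: [-0.6, -0.9, -0.5]
grip_width: 0.145
grasp_force: 0.0
```

>>> {"name": "carry_out", "arguments": {"deltas": [[-0.4,-0.3,0,0,-1],[-0.8,-0.7,0,0,-1],[-1,-1,0,0,-1],[-1,-1,0,0,-1]]}}

```text
clock: 2.4
position: [0.4454, 0.4189, 0.2536]
ee_rot: [0.002, 1.0, -0.0, 0.0]
ft_force: [-0.5, 0.3, -1.2]
grip_width: -0.003
grasp_force: 0.0
```

>>> {"name": "carry_out", "arguments": {"deltas": [[-0.3,-0.4,0,0,-1],[-0.6,-0.8,0,0,-1],[-0.65,-1,0,0,-1]]}}

```text
clock: 2.78
position: [0.5414, 0.2709, 0.2532]
ee_rot: [-0.0, 1.0, 0.0, 0.0]
ft_force: [1.3, 0.6, -0.4]
grip_width: 0.002
grasp_force: 0.0
```

>>> {"name": "carry_out", "arguments": {"deltas": [[0,-0.4,0,0,-1],[0,-0.8,0,0,-1],[0,-1,0,0,-1]]}}

```text
clock: 3.15
position: [0.5405, 0.1192, 0.2536]
ee_rot: [0.001, 1.0, 0.0, 0.0]
ft_force: [-0.5, 1.5, -0.4]
grip_width: -0.0
grasp_force: 0.0
```

>>> {"name": "carry_out", "arguments": {"deltas": [[0,-0.4,0,0,-1],[0,-0.8,0,0,-1],[0,-1,0,0,-1]]}}

```text
clock: 3.52
position: [0.5403, -0.0307, 0.2536]
ee_rot: [0.001, 1.0, 0.0, 0.0]
ft_force: [0.5, 0.2, -0.4]
grip_width: -0.001
grasp_force: 0.0
```

>>> {"name": "carry_out", "arguments": {"deltas": [[0,-0.4,0,0,-1],[0,-0.8,0,0,-1],[0,-1,0,0,-1],[0,-1,0,0,-1]]}}

```text
clock: 4.03
position: [0.5403, -0.18, 0.2533]
ee_rot: [0.002, 1.0, -0.0, 0.0]
ft_force: [-0.2, 0.7, -0.3]
grip_width: 0.002
grasp_force: 0.0
```

>>> {"name": "carry_out", "arguments": {"deltas": [[0,-0.4,0,0,-1],[0,-0.78,0,0,-1],[0,-0.78,0,0,-1],[0,-0.78,0.3,0,-1],[0,-0.78,0.6,0,-1],[0,-0.78,0.8,0,-1],[0,-0.78,0.93,0,-1],[0,-0.78,0.93,0,-1]]}}

```text
clock: 5.03
position: [0.5407, -0.2936, 0.1128]
ee_rot: [-0.001, 1.0, 0.001, -0.001]
ft_force: [0.6, 0.6, 0.4]
grip_width: 0.002
grasp_force: 0.0
```

Run:
```python
from h import *
a=camera("scene"); b=camera("wrist")
A=cv2.resize(a["img"][100:250,200:440],(800,500)); save({"img":A},"s1"); save(b,"w1")
```

```text
(no output)
```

View pics/s1.png

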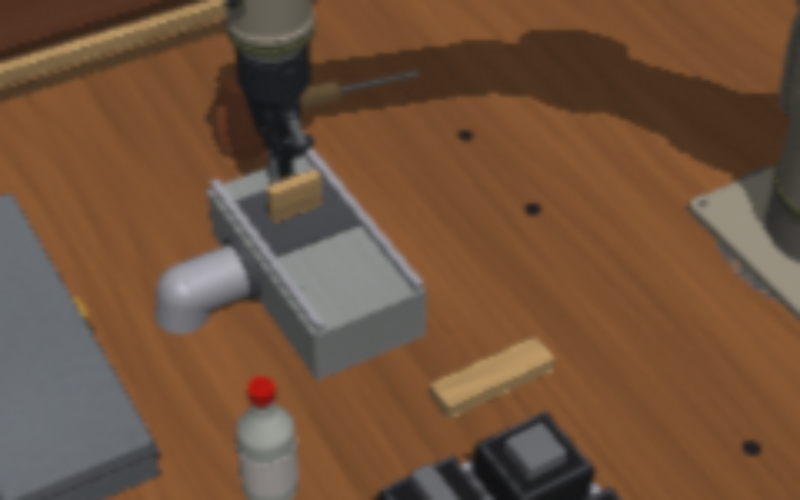

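The fingers stand behind the tab (crop about (285,160)), clear of it. I'll push towards +y now.

>>> {"name": "carry_out", "arguments": {"deltas": [[0,0.07,0,0,-1],[0,0.14,0,0,-1],[0,0.21,0,0,-1],[0,0.28,0,0,-1],[0,0.35,0,0,-1],[0,0.42,0,0,-1],[0,0.49,0,0,-1],[0,0.54,0,0,-1],[0,0.54,0,0,-1]]}}

```text
clock: 6.25
position: [0.5406, -0.213, 0.1135]
ee_rot: [-0.0, 1.0, 0.001, -0.0]
ft_force: [-0.4, 0.0, -1.2]
grip_width: 0.0
grasp_force: 0.0
```

```bash
cat > tab.py <<'E'
from h import *
for n in("top","scene"):
    p=camera(n); P=cloud(p); R=[r for r in outline_of("gate_tab",p)[:1]]
    for r in R:
        Q=P[r["region"]]; Q=Q[Q[:,2]>.08]; print(n,r["conf"],len(Q),np.percentile(Q,[5,50,95],axis=0).round(4).tolist())
    print([(round(r["conf"],2),np.round(r["position"],3).tolist()) for r in boxes_of("gate_tab",p)[:2]])
save({"img":cv2.resize(p["img"][100:250,200:440],(800,500))},"s_tab%d"%int(manip.get_obs()["clock"]*10))
print(manip.get_obs()["clock"],manip.get_obs()["position"])
E
python3 tab.py; ls pics
```

```text
top 0.88 41 [[0.4945, -0.1914, 0.0805], [0.5633, -0.1829, 0.0917], [0.5912, -0.1442, 0.2864]]
[(0.95, [0.559, -0.161, 0.072]), (0.48, [0.564, -0.147, 0.068])]
scene 0.6 173 [[0.5156, -0.1916, 0.0833], [0.5435, -0.1815, 0.1051], [0.5699, -0.1773, 0.1193]]
[(0.84, [0.55, -0.185, 0.074])]
6.55 [ 0.5405535  -0.2143533   0.11362136]
s1.png
s_tab65.png
scene0.png
top0.png
w1.png
```

>>> {"name": "carry_out", "arguments": {"deltas": [[0,0.07,0,0,-1],[0,0.14,0,0,-1],[0,0.18,0,0,-1],[0,0.2,0,0,-1],[0,0.21,0,0,-1]]}}

```text
clock: 7.18
position: [0.5399, -0.1936, 0.1141]
ee_rot: [0.005, 1.0, -0.007, 0.002]
ft_force: [9.1, -44.5, -18.4]
grip_width: 0.001
grasp_force: 21.8
```

```bash
python3 tab.py; python3 -c "
from h import *
print(manip.get_obs()['ft_force'])"
```

```text
top 0.74 23 [[0.4494, -0.1641, 0.0805], [0.5338, -0.1321, 0.0841], [0.5818, -0.0154, 1.5945]]
[(0.87, [0.566, -0.142, 0.071])]
scene 0.96 164 [[0.5165, -0.1716, 0.0842], [0.5439, -0.1636, 0.1046], [0.5701, -0.158, 0.1189]]
[(0.69, [0.549, -0.166, 0.072])]
7.475 [ 0.53994143 -0.19369152  0.11407874]
[  8.3775026  -40.82168945 -16.20217992]
```

Run:
```python
from h import *
p=camera("top");a=p["img"][160:250,330:460]; b=camera("scene")["img"][130:220,230:360]
w=camera("wrist")["img"]
r=lambda i:cv2.resize(i,(400,277),interpolation=cv2.INTER_CUBIC)
save({"img":np.vstack([np.hstack([r(a),r(b)]),cv2.resize(w,(480,300))[:, :] if 0 else np.pad(cv2.resize(w,(480,300)),((0,0),(0,320),(0,0)))])},"m1")
```

```text
(no output)
```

View pics/m1.png

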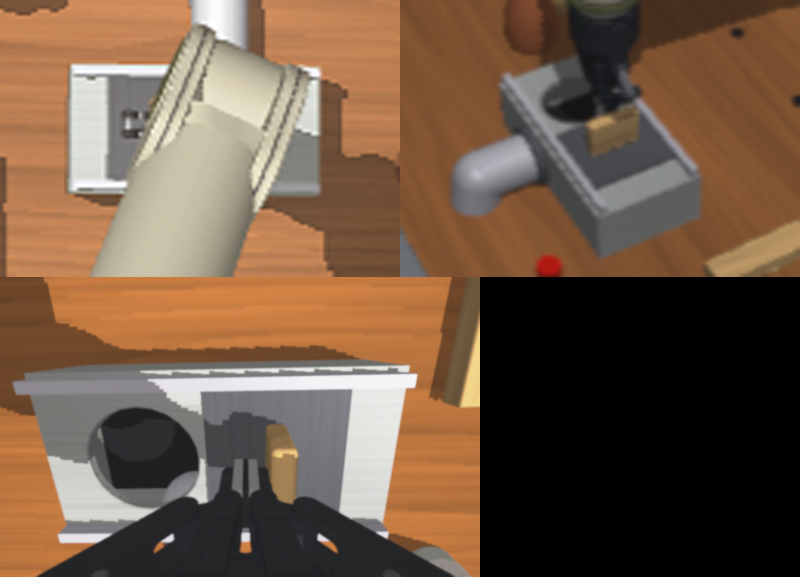

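Run:
```python
from h import *
p=camera("wrist"); P=cloud(p); x,y,z=P[...,0],P[...,1],P[...,2]; d=p["depth"]>0
I=p["img"].astype(int).mean(2)
# profile along y on strips x offset from center clear of tab (tab x .513-.572)
for x0 in(.50,.506,.58,.588,.595):
    m=d&(abs(x-x0)<.003)&(y>-.36)&(y<-.06)
    print("x",x0)
    for b in np.arange(-.35,-.06,.008):
        k=m&(y>=b)&(y<b+.008)
        if k.sum()>2: print("%.3f:%.3f/%d"%(b,np.median(z[k]),np.median(I[k])),end=" ")
    print()
m=d&(x>.48)&(x<.61)&(y>-.36)&(y<-.17)&(z<.05)&(z>-.02)
print("hole",P[m].min(0),P[m].max(0))
g=cv2.findContours(m.astype(np.uint8),0,2)[0]; c=max(g,key=cv2.contourArea)[:,0]
# intersect contour rays with z=.068
f=200/np.tan(np.radians(p["vertical_fov"])/2); R=np.array(p["R"]);C=-R.T@p["t"]
r=np.stack([(c[:,0]-p["cx"])/f,(c[:,1]-p["cy"])/f,np.ones(len(c))],1)@R
W=C+r*((.068-C[2])/r[:,2])[:,None]; print(W.min(0),W.max(0),cv2.minEnclosingCircle((W[:,:2]*1000).astype(np.float32)))
```

```text
x 0.5
-0.342:0.067/117 -0.334:0.067/118 -0.326:0.067/118 -0.318:0.067/119 -0.310:0.067/120 -0.302:0.067/120 -0.294:0.067/121 -0.286:0.067/121 -0.278:0.067/122 -0.270:0.067/122 -0.262:0.067/123 -0.254:0.067/123 -0.246:0.067/215 -0.238:0.067/226 -0.230:0.067/226 -0.222:0.073/116 -0.214:0.073/117 -0.206:0.073/117 -0.198:0.073/116 -0.190:0.073/119 -0.182:0.073/120 -0.174:0.073/121 -0.166:0.073/124 -0.158:0.073/125 -0.150:0.073/127 -0.142:0.073/128 -0.134:0.073/131 -0.126:0.067/231 -0.118:0.067/231 -0.110:0.067/231 -0.102:0.067/232 -0.094:0.067/231 
x 0.506
-0.342:0.067/117 -0.334:0.067/118 -0.326:0.067/118 -0.318:0.067/118 -0.310:0.067/119 -0.302:0.067/120 -0.294:0.067/120 -0.286:0.067/119 -0.278:0.067/113 -0.270:0.067/111 -0.262:0.067/120 -0.254:0.067/121 -0.246:0.067/122 -0.238:0.067/163 -0.230:0.067/207 -0.222:0.073/116 -0.214:0.073/117 -0.206:0.073/113 -0.198:0.073/114 -0.190:0.073/119 -0.182:0.073/120 -0.174:0.073/120 -0.166:0.073/123 -0.158:0.073/124 -0.150:0.073/126 -0.142:0.073/127 -0.134:0.073/129 -0.126:0.067/228 -0.118:0.067/229 -0.110:0.067/230 -0.102:0.067/231 -0.094:0.067/2
[... 477 characters left out ...]
.302:0.066/209 -0.294:0.066/211 -0.286:0.067/211 -0.278:0.065/109 -0.270:0.044/106 -0.262:0.046/133 -0.254:0.049/128 -0.246:0.006/67 -0.126:0.067/213 -0.118:0.067/214 -0.110:0.067/214 -0.102:0.067/215 -0.094:0.067/214 
x 0.595
-0.342:0.067/161 -0.334:0.066/161 -0.326:0.067/165 -0.318:0.067/128 -0.310:0.067/159 -0.302:0.067/127 -0.294:0.067/123 -0.286:0.066/133 -0.278:0.006/32 -0.270:0.038/116 -0.198:0.078/119 -0.118:0.067/191 -0.110:0.067/119 -0.102:0.071/120 -0.094:0.070/147 
hole [ 0.4800009  -0.35991833 -0.00300769] [ 0.60754843 -0.23711604  0.04999332]
[ 0.50456703 -0.30277507  0.068     ] [ 0.57887532 -0.22792286  0.068     ] ((541.1400756835938, -264.60699462890625), 38.31002426147461)
```

Run:
```python
from h import *
p=camera("wrist"); P=cloud(p); x,y,z=P[...,0],P[...,1],P[...,2]; d=p["depth"]>0
def rng(m,n): print(n,m.sum(),np.percentile(y[m],[0.5,2,98,99.5]).round(4),np.percentile(x[m],[1,99]).round(4))
for a,b in((.495,.500),(.500,.505),(.505,.51)):
    s=d&(x>a)&(x<b)&(y>-.4)&(y<-.05)
    rng(s&(z>.0705)&(z<.0755),"shutter"); rng(s&(z>.064)&(z<.0695),"box")
# circle fit of mouth rim: box-top pixels bordering deep ones
top=(d&(z>.064)&(z<.0695)&(y<-.18)&(y>-.33)&(x>.49)&(x<.6)).astype(np.uint8)
deep=(d&(z<.060)&(y<-.18)&(y>-.33)&(x>.49)&(x<.6)).astype(np.uint8)
m=(top>0)&(cv2.dilate(deep,np.ones((3,3)))>0)
Q=P[m][:,:2]
from scipy.optimize import least_squares
r=least_squares(lambda c:np.hypot(*(Q-c[:2]).T)-.04,[.54,-.265],loss="soft_l1",f_scale=.001); print(len(Q),r.x,np.median(abs(r.fun)))
t=d&(z>.112)&(z<.122)&(x>.5)&(x<.58)&(y>-.185)&(y<-.13); rng(t,"tabtop"); print(np.median(z[t]))
```

```text
shutter 2023 [-0.2215 -0.22   -0.1278 -0.1265] [0.495 0.5  ]
box 2925 [-0.3384 -0.336  -0.0919 -0.0899] [0.4951 0.4999]
shutter 1989 [-0.2215 -0.22   -0.1278 -0.1264] [0.5001 0.5049]
box 2818 [-0.3382 -0.336  -0.0918 -0.0897] [0.5001 0.5049]
shutter 1918 [-0.2214 -0.22   -0.1277 -0.1264] [0.5051 0.5099]
box 2271 [-0.3385 -0.3362 -0.0913 -0.0894] [0.505  0.5099]
242 [ 0.54454553 -0.26792541] 0.00023332248034646508
tabtop 2673 [-0.1846 -0.1834 -0.1674 -0.1669] [0.5141 0.5436]
0.11757168181034991
```

>>> {"name": "carry_out", "arguments": {"deltas": [[0,-0.1,0,0,-1],[0,-0.17,0,0,-1],[0,-0.17,0,0,-1],[0,-0.17,-0.3,0,-1],[0,-0.17,-0.65,0,-1],[0,-0.17,-0.9,0,-1]]}}

```text
clock: 8.48
position: [0.5412, -0.2071, 0.2512]
ee_rot: [-0.0, 1.0, 0.0, 0.001]
ft_force: [0.6, 0.2, -0.6]
grip_width: 0.002
grasp_force: 0.0
```

>>> {"name": "carry_out", "arguments": {"deltas": [[0,0.3,0,0,-1],[0,0.7,0,0,-1],[0,1,0,0,-1]]}}

```text
clock: 8.85
position: [0.5405, -0.0543, 0.249]
ee_rot: [-0.001, 1.0, 0.001, 0.0]
ft_force: [-0.1, -0.1, 0.1]
grip_width: -0.001
grasp_force: 0.0
```

>>> {"name": "carry_out", "arguments": {"deltas": [[0.1,0.4,0,0,-1],[0.2,0.8,0,0,-1],[0.3,1,0,0,-1],[0.3,1,0,0,-1]]}}

```text
clock: 9.35
position: [0.4944, 0.0956, 0.2489]
ee_rot: [-0.003, 1.0, 0.001, -0.0]
ft_force: [-0.6, -0.9, -0.2]
grip_width: -0.001
grasp_force: 0.0
```

Run:
```python
from h import *
print(manip.get_obs()["position"])
for n in("top","scene"):
  for P in(np.load(n+"0.npz")["P"],cloud(camera(n))):
    x,y,z=P[...,0],P[...,1],P[...,2]
    t=(x>.5)&(x<.59)&(y>-.35)&(y<-.1)&(z>.1)&(z<.125); s=(x>.5)&(x<.59)&(y>-.35)&(y<-.1)&(z>.0695)&(z<.078)
    print(n,"tab",np.percentile(y[t],[2,50,98]).round(4),"shut",np.percentile(y[s],[2,50,98]).round(4))
p=camera("wrist"); save(p,"w2"); P=cloud(p)
x,y,z=P[...,0],P[...,1],P[...,2]
m=((x>.38)&(x<.72)&(y>.05)&(y<.36)&(z>.072)&(z<.105)).astype(np.uint8)
k,L,s,c=cv2.connectedComponentsWithStats(m)
for i in range(1,k):
    if s[i,4]>200:
        Q=P[L==i]; print(s[i],np.median(Q[:,2]).round(4),np.round(cv2.minAreaRect(Q[:,:2].astype(np.float32)*1000)[:2],1).tolist())
for q in("square_top","bar_top","round_top","stop_top"): print(q,[(round(r["conf"],2),np.round(r["position"],3).tolist()) for r in boxes_of(q,p)[:2]])
```

```text
[0.49441813 0.09562173 0.24892057]
top tab [-0.2587 -0.2514 -0.245 ] shut [-0.3307 -0.2316 -0.1088]
top tab [-0.1782 -0.1713 -0.165 ] shut [-0.332  -0.1874 -0.1053]
scene tab [-0.2545 -0.2441 -0.2395] shut [-0.3044 -0.2299 -0.1228]
scene tab [-0.1741 -0.1643 -0.1587] shut [-0.3165 -0.1534 -0.1169]
[ 359  153   48   47 2129] 0.0767 [[495.2, 141.6], [42.7, 42.3]]
[ 478  153   44   42 1414] 0.0768 [[492.1, 245.8], [36.9, 37.0]]
[ 459  254   64   57 2820] 0.0929 [[595.9, 248.1], [56.3, 57.0]]
[ 362  268   52   23 1039] 0.0768 [[599.1, 151.8], [22.1, 51.2]]
square_top [(0.88, [0.491, 0.141, 0.08])]
bar_top [(0.7, [0.593, 0.151, 0.075])]
round_top [(0.64, [0.487, 0.243, 0.078])]
stop_top [(0.87, [0.588, 0.244, 0.093]), (0.23, [0.589, 0.155, 0.073])]
```

View pics/w2.png

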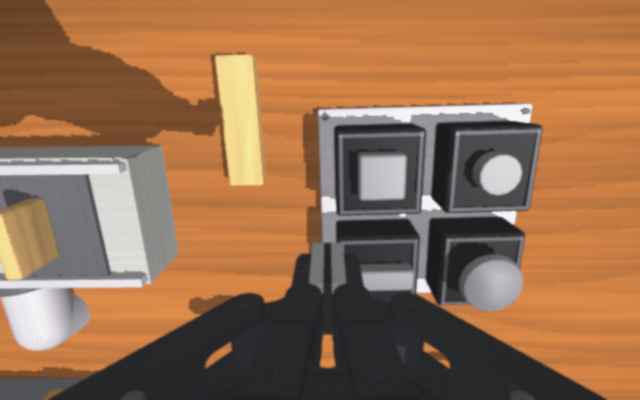

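The wrist view shows the square key at (382,176), round at (500,174), stop at (491,283) and bar at (387,275), which matches the networks. The gate hit its stop: the shutter's edge is about 6.5 mm past the mouth's rim. Next is the square key.

>>> {"name": "carry_out", "arguments": {"deltas": [[0,0.15,0,0,-1],[0,0.31,0,0,-1],[0,0.31,0.3,0,-1],[0,0.31,0.6,0,-1],[0,0.31,0.8,0,-1],[0,0.31,0.9,0,-1],[0,0.31,0.9,0,-1]]}}

```text
clock: 10.58
position: [0.4957, 0.1378, 0.1135]
ee_rot: [0.001, 1.0, -0.0, -0.001]
ft_force: [0.2, -0.2, 0.7]
grip_width: -0.001
grasp_force: 0.0
```

>>> {"name": "carry_out", "arguments": {"deltas": [[0,0,0.04,0,-1],[0,0,0.07,0,-1],[0,0,0.1,0,-1],[0,0,0.12,0,-1],[0,0,0.12,0,-1]]}}

```text
clock: 11.2
position: [0.4961, 0.1383, 0.096]
ee_rot: [0.0, 1.0, 0.0, 0.0]
ft_force: [0.1, 0.3, 3.3]
grip_width: -0.001
grasp_force: 1.4
```

>>> {"name": "carry_out", "arguments": {"deltas": [[0,0,0.015,0,-1],[0,0,0.03,0,-1],[0,0,0.04,0,-1],[0,0,0.04,0,-1],[0,0,0.04,0,-1]]}}

```text
clock: 11.82
position: [0.4962, 0.1384, 0.0916]
ee_rot: [0.0, 1.0, 0.0, 0.0]
ft_force: [-8.5, -4.0, 25.1]
grip_width: 0.001
grasp_force: 12.5
```

>>> {"name": "carry_out", "arguments": {"deltas": [[0,0,-0.1,0,-1],[0,0,-0.3,0,-1],[0,0,-0.4,0,-1],[-0.3,0.03,-0.4,0,-1],[-0.6,0.03,-0.4,0,-1],[-0.68,0.03,-0.4,0,-1],[-0.68,0.03,-0.4,0,-1],[-0.68,0.03,-0.3,0,-1],[-0.68,0.03,-0.17,0,-1],[-0.68,0.03,-0.17,0,-1]]}}

```text
clock: 13.08
position: [0.5959, 0.1425, 0.1128]
ee_rot: [0.0, 1.0, -0.001, -0.002]
ft_force: [-0.5, -0.2, -0.0]
grip_width: 0.001
grasp_force: 0.0
```

Run:
```python
from h import *
o=manip.get_obs(); print(o["position"],o["ft_force"])
p=camera("wrist"); save(p,"w3")
P=cloud(p);x,y,z=P[...,0],P[...,1],P[...,2]
m=(x>.47)&(x<.515)&(y>.12)&(y<.165)&(z>.066)&(z<.085); print("square z",m.sum(),np.median(z[m]))
```

```text
[0.59592503 0.14246523 0.11283073] [-0.52894499 -0.23513635 -0.01414779]
square z 7554 0.0767635725580145
```

View pics/w3.png

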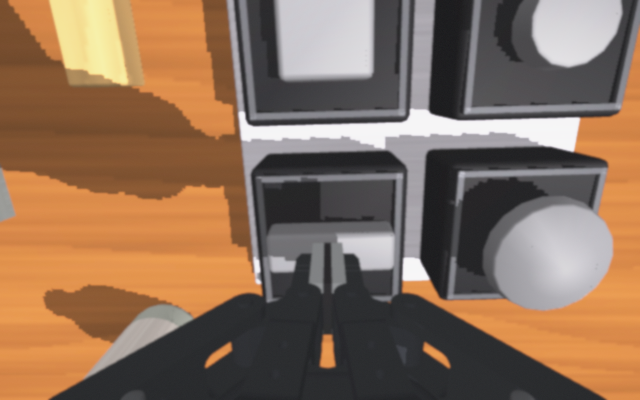

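The fingers (330,255) are over the bar's middle, clear of the stop at (548,255), and the square key is back up. I'll press the bar.

>>> {"name": "carry_out", "arguments": {"deltas": [[0,0,0.05,0,-1],[0,0,0.09,0,-1],[0,0,0.12,0,-1],[0,0,0.14,0,-1],[0,0,0.15,0,-1],[0,0,0.15,0,-1],[0,0,0.15,0,-1]]}}

```text
clock: 14.0
position: [0.5979, 0.1427, 0.093]
ee_rot: [0.0, 1.0, 0.0, 0.0]
ft_force: [-1.4, 0.5, 4.0]
grip_width: -0.004
grasp_force: 2.2
```

>>> {"name": "carry_out", "arguments": {"deltas": [[0,0,0.01,0,-1],[0,0,0.02,0,-1],[0,0,0.025,0,-1],[0,0,0.025,0,-1]]}}

```text
clock: 14.5
position: [0.598, 0.1427, 0.0916]
ee_rot: [0.0, 1.0, 0.001, 0.0]
ft_force: [-12.2, -2.5, 28.3]
grip_width: 0.004
grasp_force: 13.9
```

>>> {"name": "carry_out", "arguments": {"deltas": [[0,0,-0.1,0,-1],[0,0,-0.3,0,-1],[0,0,-0.45,0,-1],[0.3,0,-0.45,0,-1],[0.6,0.1,-0.45,0,-1],[0.71,0.4,-0.45,0,-1],[0.71,0.69,-0.45,0,-1],[0.71,0.69,-0.45,0,-1],[0.71,0.69,-0.3,0,-1],[0.71,0.69,-0.17,0,-1],[0.71,0.69,-0.17,0,-1]]}}

```text
clock: 15.88
position: [0.4908, 0.2448, 0.1132]
ee_rot: [0.001, 1.0, -0.001, -0.001]
ft_force: [0.4, -0.2, 0.7]
grip_width: 0.001
grasp_force: 0.0
```

Run:
```python
from h import *
o=manip.get_obs(); print(o["position"],o["ft_force"])
p=camera("wrist"); save(p,"w4")
for n in("wrist","scene"):
    P=cloud(p if n=="wrist" else camera(n));x,y,z=P[...,0],P[...,1],P[...,2]
    m=(x>.592)&(x<.604)&(y>.12)&(y<.175)&(z>.066)&(z<.085); print("bar z",m.sum(),np.median(z[m]))
```

```text
[0.49084475 0.2447739  0.11318792] [ 0.40604249 -0.18121459  0.66807487]
bar z 0 nan
bar z 59 0.07707393900079032
  return _methods._mean(a, axis=axis, dtype=dtype,
  ret = ret.dtype.type(ret / rcount)
```

View pics/w4.png

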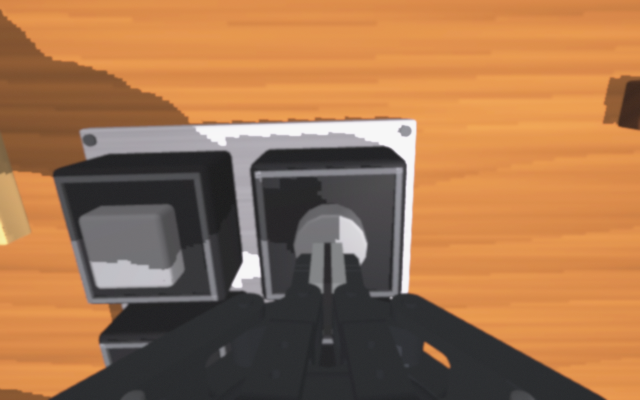

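The fingers (328,260) are over the round key (330,240), and the bar is back up. I'll press the round key.

>>> {"name": "carry_out", "arguments": {"deltas": [[0,0,0.05,0,-1],[0,0,0.09,0,-1],[0,0,0.12,0,-1],[0,0,0.14,0,-1],[0,0,0.16,0,-1],[0,0,0.17,0,-1],[0,0,0.17,0,-1]]}}

```text
clock: 16.85
position: [0.4916, 0.2463, 0.0915]
ee_rot: [0.0, 1.0, 0.0, 0.0]
ft_force: [-10.5, -5.8, 29.4]
grip_width: -0.002
grasp_force: 14.7
```

The round key bottomed out. I'll lift clear and check before handing in.

>>> {"name": "carry_out", "arguments": {"deltas": [[0,0,-0.1,0,-1],[0,0,-0.3,0,-1],[0,0,-0.6,0,-1],[0,0,-0.9,0,-1],[0,0,-1,0,-1],[0,0,-1,0,-1],[0,0,-1,0,-1]]}}

```text
clock: 17.73
position: [0.4907, 0.2459, 0.2373]
ee_rot: [0.0, 1.0, -0.001, -0.001]
ft_force: [0.4, -0.1, 0.8]
grip_width: -0.002
grasp_force: 0.0
```

Run:
```python
from h import *
P=cloud(camera("scene"));x,y,z=P[...,0],P[...,1],P[...,2]
for n,a,b in(("sq",.495,.145),("bar",.598,.149),("round",.491,.25),("stop",.596,.255)):
    m=(abs(x-a)<.012)&(abs(y-b)<.012)&(z>.06)&(z<.11); print(n,m.sum(),np.median(z[m]).round(4))
t=(x>.5)&(x<.59)&(y>-.35)&(y<-.1)&(z>.1)&(z<.125); print("tab",np.percentile(y[t],[2,50,98]).round(4))
p=camera("top")
for q in("offcut","glue","try_square","turned_handle","screwdriver"): print(q,[np.round(r["position"],3).tolist() for r in boxes_of(q,p)[:1]])
print(manip.get_obs()["ft_force"]); print(ticket.hand_in())
```

```text
sq 51 0.0762
bar 62 0.0751
round 54 0.077
stop 59 0.0962
tab [-0.1762 -0.1643 -0.1583]
offcut [[0.451, 0.0, 0.022]]
glue [[0.701, 0.009, 0.102]]
try_square [[0.471, 0.547, 0.008]]
turned_handle [[0.509, -0.45, 0.071]]
screwdriver [[0.419, -0.489, 0.027]]
[-0.74891736  0.13271684 -0.64274336]
the job is handed in; nothing more can be done
None
```

I slid the gate open against its stop, pressed the square, bar and round keys right down one at a time in that order, left the stop alone and the loose things in place (within about 4 mm on camera), and handed the job in at about 18 s; the hand-in returned no verdict.

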